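# Press the new spindle bushing into the turntable base

### The arm

A 6-joint arm with a two-finger parallel gripper is mounted at the origin on a cart in front of the work surface, level with it; the furniture and walls round the work are solid. World frame = base frame: x ahead of the robot, y to its left, z up, the work surface at z = 0. Lengths are in mm, angles in rad, forces in N, time in s.
With the tool pointing down it reaches from about 400 to 825 mm from the base axis. Payload 7 kg.
Tool frame: the origin (TCP) lies at the very end of the fingers, on their centre line; the grasp point (between the pads) lies 19 mm behind it; z points along the fingers, y is the line along which they close (so a half turn about z gives the same grasp; the last joint's range is limited). The gripper opens to 88 mm and grips with 3 to 60 N. Pads are 19 mm wide; open, the fingers measure 130 mm over their backs; the gripper's body (78 mm by 193 mm) begins 47 mm behind the grasp point.
Start: joints at [-0.904, 0.359, 0.012, 0, -1.224, -0.288], TCP at [249.591, -627.136, 200.461] pointing down, gripper open.
Joint ranges: [-3.07, 3.07], [-1.43, 2.12], [-1.02, 1.25], [-3.03, 1.67], [-3.05, -0], [-3.03, 3.03]. Speed limits (rad/s): [2.39, 2.39, 3.01, 3.14, 3.14, 3.14].

### API

Orientations are given as a unit quaternion [x, y, z, w].
In Python, from plant import bot gives the robot as it stands. Calls block until the motion is done:
- bot.move_ptp(position, orientation): joint-space move of the TCP to a pose.
- bot.line_to(position, velocity=150, ori=None): straight line of the TCP; ori=None keeps the orientation; velocity is the mean speed in mm/s.
- bot.move_joints(angles): joint-space move.
- bot.move_gripper(opening, force=None): finger opening in mm; force is the grip in N (None keeps the last); returns when the fingers have stopped.
- bot.pause(seconds).
- bot.solve_ik(position, orientation): joint angles nearest the present ones, or None.
- bot.read_state(): the state.
- bot.camera(name): name is "scene" or "top" or "wrist"; returns the picture (480x640x3 uint8, red, green, blue); there is no depth.
- bot.get_calibration(name): a dict with "fx", "fy", "cx", "cy" (pixels), "distortion" ([k1, k2, p1, p2, k3] as OpenCV has them; the pictures are not rectified), "view" (4x4, takes a point from world to camera coordinates); the wrist camera has in their place "T_tool_cam" (4x4, takes a point from camera to tool coordinates, whose origin is the TCP and whose axes are the flange's). Camera axes: x right, y up, looking along -z (the intrinsics and any distortion apply to the point x, -y, -z); pixel columns grow to the right and rows downward; lengths in mm; the calibration is good to about 2 mm. A picture is of the moment at which its call begins: read the wrist's pose just before it. get_calibration takes no time and is no camera call.
A pose or a line that the arm cannot do raises bot.Unreachable and nothing moves.
- bot.close_job(): hands the job in; it is judged then, once.
The state is a dict: "t": time; "joint_pos": joint angles; "qvel": joint speeds; "tau": joint torques, N m; "tcp_pos": TCP position; "eef_rot": TCP orientation; "contact_force": force on the tool from outside, world axes, zero at the start; "moment": the same for the moment, N m; "width": finger opening in mm; "finger_force": force on a finger pad.
Only numpy, scipy, OpenCV 4.12 (cv2) and the standard library are available. Lean on these libraries where they do the work, as an engineer would, in place of code of your own. Each camera call takes 0.05 s, during which the arm holds its last target. There are 200 camera calls.

### The job

Fit the new headed bronze bushing into the hub of the turntable base: start it straight in the bore, then press it down through the tight spring ring until the shoulder under its head sits flush all round on the hub's bright face. As it bottoms, lean on it with a firm steady push of about 20 N for a moment so that it is truly home, but never bear on the hub's face with more than 30 N, which would bruise the bronze. Let go of it and leave the old plain sleeve, the turntable plate and the calipers where they are.

Things in the scene. Friction and masses are not known exactly. Their poses are not given: they have to be found in the camera images.
- bushing_mid (a point): the new bronze bushing, 46 mm high, standing on the bench head up: sleeve 30 mm in diameter, 30 mm long, its lowest 6 mm tapered to 27 mm at the nose, under a round head 42 mm in diameter and 16 mm thick, 16 mm hole down the middle, 0.12-0.2 kg. Point on its axis, 23 mm above the nose, 23 mm below the top, 7 mm below the head's underside (the shoulder); z up. Grip it by the head
- bushing: the same bushing; origin at the centre of its nose's underside, z up along its axis
- hub_mouth (a point): centre of the bore's mouth, level with the bright face on top of the turntable base's hub, 56 mm above the bench; z points up out of the bore. The bore is 31.4 mm in diameter at the mouth (1.8 mm bevel) and 42 mm deep. When the bushing is home, point bushing_mid lies 7 mm below this point
- turntable_base: dark cast-iron base of a small bench turntable: round foot 130 mm in diameter and 14 mm thick, in its middle an upright hub 68 mm in diameter, 56 mm high, with the bore. It is heavy and stays put. Origin on the hub's axis at the bench's height; z up, the grease nipple on the hub points along -x
- ring_mid (a point): middle of the spring-steel tolerance ring in the bore, 20 mm below the face: six upright corrugations, 28 mm across inside, from 8 to 32 mm below the face. The sleeve enters freely for about 12 mm, then must be pushed with about 5 to 14 N, more when quick or when it is dry. It stays where the push ends
- hub_face: bright machined steel ring, 68 mm outside, 8 mm thick, fixed on top of the hub; on its face the bushing's shoulder comes to rest, rigidly. Origin on the hub's axis at the bench's height, 56 mm below the face; z up
- old_sleeve_mid (a point): the old worn bushing, a plain bronze sleeve without a head, 30 mm in diameter and 32 mm high, standing on the bench; this point is its centre. To be left alone. It and the new bushing may have changed places
- plate_mid (a point): the turntable's aluminium plate, 180 mm in diameter, lying face down behind the base with its 15.6 mm steel spindle standing up to 62 mm above the bench; this point is on the spindle's axis 31 mm above the bench. To be left alone
- torch_top (a point): a bench torch bolted to the bench to the right of the work, 130 mm wide (y), 210 mm long (x), 217 mm high; this point is above the middle of its foot at the height of its top. Go round or over it
- calipers: grey calipers, 74 x 230 x 12 mm, lying flat to the left of the base, long way roughly along x; origin at the centre of the underside. To be left alone
There are look-alikes about, which are no part of the job. Leave any black or green look-alike of the bushing alone.

How it is judged:
By the outcome, as a careful person would: the job done as asked, in the order asked, and still so for the second after the job is handed in, with the robot touching nothing.
It also fails if it takes over 54 s, if anything falls off the work surface, if the arm or the gripper's body presses on something with over 40 N, if the wrist force passes 120 N, or if a joint passes its speed limit or range.

## Working session

There is one attempt and no reset: what is moved stays moved. The work goes in short steps, each a Python script; the robot and the scene stay as the last script left them, time stands still between calls to the robot, and variables do not carry over. Pictures are saved under pics/ and viewed, at most 10 in all, crops included, and the job is handed in when it is done.

```bash
mkdir -p pics; ls; python3 - <<'E'
from plant import bot
import cv2
for n in ("scene","top"):
    cv2.imwrite(f"pics/{n}0.png",bot.camera(n)[...,::-1])
for n in ("scene","top","wrist"): print(n,bot.get_calibration(n))
s=bot.read_state(); print(s)
E
```

```text
pics
scene {'fx': 563.9644402529638, 'fy': 563.9644402529638, 'cx': 319.35364431647605, 'cy': 234.65075364634797, 'distortion': array([0.01766342, 0.        , 0.        , 0.        , 0.        ]), 'view': array([[-6.99054850e-01, -7.15021440e-01,  8.16441436e-03,
         5.62305706e+02],
       [ 4.70236512e-01, -4.51074497e-01,  7.58557460e-01,
        -3.01316757e+02],
       [-5.38702088e-01,  5.34112477e-01,  6.51555003e-01,
        -9.05661269e+02],
       [ 0.00000000e+00,  0.00000000e+00,  0.00000000e+00,
         1.00000000e+00]])}
top {'fx': 453.51803184360654, 'fy': 453.51803184360654, 'cx': 318.8965154769675, 'cy': 243.42040688593968, 'distortion': array([-0.01658061,  0.        ,  0.        ,  0.        ,  0.        ]), 'view': array([[ 3.06441850e-03, -9.99991435e-01, -2.78188380e-03,
         2.05619632e+02],
       [ 9.96866048e-01,  2.83491100e-03,  7.90572348e-02,
        -6.21626691e+02],
       [-7.90486713e-02, -3.01542996e-03,  9.96866197e-01,
        -9.90267711e+02],
       [ 0.00000000e+00,  0.00000000e+00,  0.00000000e+00,
         1.00000000e+00]])}
wrist {
[... 529 characters left out ...]
00]])}
{'t': 0.1, 'joint_pos': array([-9.03903786e-01,  3.59334886e-01,  1.11515370e-02, -3.19085890e-04,
       -1.22409048e+00, -2.88123937e-01]), 'qvel': array([ 0.00022842, -0.00226468,  0.0013573 ,  0.00240575,  0.00022251,
       -0.00193113]), 'tau': array([-1.61977496e-03, -5.84163773e+01,  2.93752098e+01,  7.01556042e+00,
        1.02057066e-02, -5.85200632e-05]), 'tcp_pos': array([ 249.41392343, -626.71859021,  199.60226937]), 'eef_rot': array([-1.88200835e-01,  9.82130275e-01,  7.25054682e-04, -2.06275404e-04]), 'contact_force': array([ 1.09632424, -0.03894089, -0.02341298]), 'moment': array([ 0.04173343, -0.02071098, -0.01936228]), 'finger_force': 0.0, 'width': 87.73721069274613}
```

View pics/scene0.png

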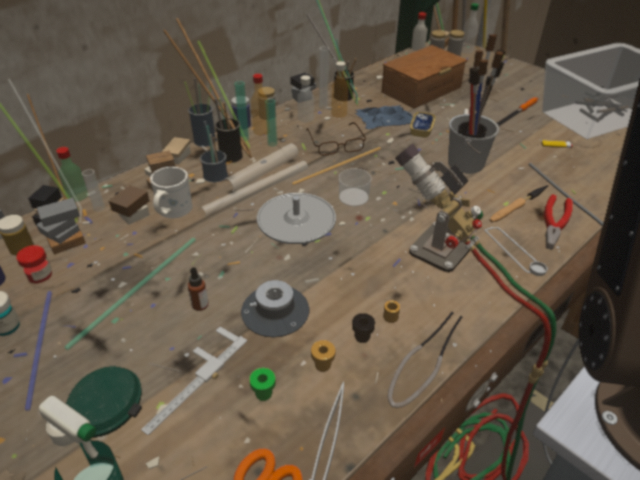

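View pics/top0.png

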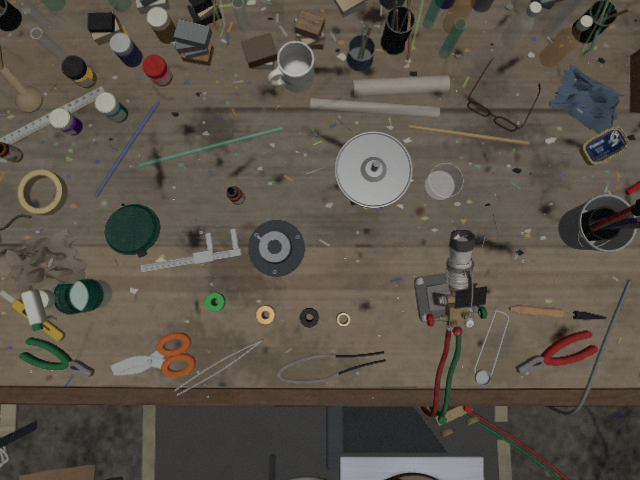

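Scene picture: there are four bushing-like things.
- Orange-bronze with a head: scene (322,352), top (265,315).
- Smaller plain bronze sleeve: scene (391,311), top (343,319).
- Green one: scene (262,382). Black one: scene (363,325).

The headed bronze one at top (265,315) fits the description. The hub is at top (274,247). Next I'll measure both and confirm with one crop.

```bash
cat > h.py <<'E'
import numpy as np, cv2
from scipy.spatial.transform import Rotation as R
from plant import bot
def cam(name, st=None):
    c=bot.get_calibration(name)
    K=np.array([[c['fx'],0,c['cx']],[0,c['fy'],c['cy']],[0,0,1]])
    if name=='wrist':
        st=st or bot.read_state()
        T=np.eye(4);T[:3,:3]=R.from_quat(st['eef_rot']).as_matrix();T[:3,3]=st['tcp_pos']
        M=T@c['T_tool_cam']
    else: M=np.linalg.inv(c['view'])
    return K,c['distortion'],M
def cast(px,z,C):
    K,D,M=C
    u=cv2.undistortPoints(np.array(px,float).reshape(-1,1,2),K,D).reshape(-1,2)
    d=np.c_[u[:,0],-u[:,1],-np.ones(len(u))]@M[:3,:3].T
    return M[:3,3]+d*((z-M[2,3])/d[:,2])[:,None]
def circ(mask,z,C,near):
    """outer contour nearest to pixel 'near', cast on plane z, fitted: centre, diameters"""
    cs,_=cv2.findContours(mask.astype(np.uint8),cv2.RETR_EXTERNAL,cv2.CHAIN_APPROX_NONE)
    cs=[c for c in cs if cv2.contourArea(c)>40]
    c=min(cs,key=lambda c:np.hypot(*(c.reshape(-1,2).mean(0)-near)))
    p=cast(cv2.convexHull(c).reshape(-1,2),z,C)[:,:2]
    p=cast(c.reshape(-1,2),z,C)[:,:2]
    e=cv2.fitEllipse(p.astype(np.float32))
    return np.round(e[0],1),np.round(e[1],1)
E
python3 - <<'E'
from h import *
im=cv2.imread('pics/top0.png');sc=cv2.imread('pics/scene0.png')
hsv=cv2.cvtColor(im,cv2.COLOR_BGR2HSV)
for p in [(265,306),(274,240),(343,313),(255,247),(274,247)]: print(p,hsv[p[1],p[0]])
C=cam('top')
m=(hsv[...,1]>95)&(hsv[...,2]>110)&(hsv[...,0]<30)
print('new',circ(m,46,C,(265,315)),'old',circ(m,32,C,(343,319)))
m2=(hsv[...,1]<50)&(hsv[...,2]>115)
print('hub',circ(m2,56,C,(274,247)))
print(cast([[265,315],[274,247],[343,319],[309,317],[215,302]],46,C)[:,:2].round())
a=cv2.resize(im[225:345,190:370],None,fx=4,fy=4)[:, :720]
b=cv2.resize(sc[270:410,230:410],None,fx=3,fy=3)
cv2.imwrite('pics/crop1.png',cv2.resize(b,None,fx=1.4,fy=1.4))
E
```

```text
(265, 306) [ 19  84 197]
(274, 240) [170  12  64]
(343, 313) [ 28  47 195]
(255, 247) [99 43 59]
(274, 247) [107  40  57]
new (array([464.4, 327. ]), array([30.5, 36.7])) old (array([463.3, 328.7]), array([30.9, 37.2]))
hub (array([612.6, 305.6]), array([62.9, 68.1]))
[[463. 324.]
 [611. 306.]
 [455. 155.]
 [459. 228.]
 [491. 433.]]
```

View pics/crop1.png

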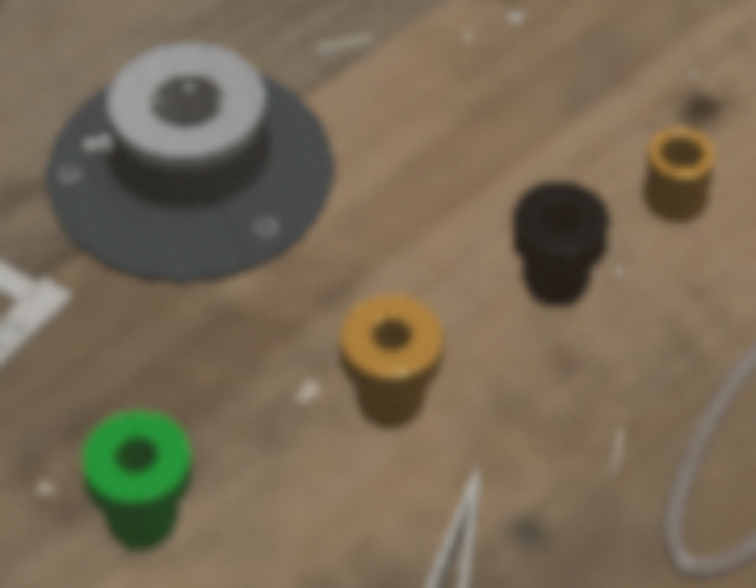

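The crop confirms the choice: the headed bronze bushing is in the middle at crop (391,340). The plain sleeve is at upper right, and the green and black look-alikes stay untouched. I'll go over the torch, then look at the bushing and the hub with the wrist camera from matching relative poses.

```bash
cat >> h.py <<'E'
Q=R.from_matrix(np.array([[0,-1,0],[-1,0,0],[0,0,-1]],float).T).as_quat()
def say(): 
    s=bot.read_state(); print('t',round(s['t'],2),'tcp',s['tcp_pos'].round(2),'F',s['contact_force'].round(1),'M',s['moment'].round(2),'w',round(s['width'],1),'q',s['joint_pos'].round(2)); return s
E
python3 - <<'E'
from h import *
s=bot.read_state()
bot.line_to([249.4,-626.7,330],250)
bot.move_ptp([464,326,330],Q); say()
bot.line_to([464,326,146],250); bot.pause(.2)
s=say(); im=bot.camera('wrist'); cv2.imwrite('pics/wb.png',im[...,::-1]); np.save('sb.npy',s,allow_pickle=True)
bot.line_to([612,305.5,156],250); bot.pause(.2)
s=say(); im2=bot.camera('wrist'); cv2.imwrite('pics/wh.png',im2[...,::-1]); np.save('sh.npy',s,allow_pickle=True)
cv2.imwrite('pics/both.png',cv2.resize(np.vstack([im,im2])[...,::-1],(400,600),interpolation=cv2.INTER_AREA))
E
```

```text
t 4.17 tcp [464.34 325.57 329.99] F [-0.3  0.6 -0.4] M [-0.01  0.07 -0.08] w 87.6 q [ 0.96  0.12 -0.01  0.   -1.44 -0.96]
t 5.26 tcp [464.58 326.63 147.47] F [-0.5 -0.5  0.4] M [-0.01  0.12 -0.05] w 87.8 q [ 0.96  0.22 -0.31  0.   -1.04 -0.96]
t 6.26 tcp [611.24 305.91 156.49] F [-0.1 -0.6  0.7] M [ 0.06  0.13 -0.02] w 87.5 q [ 0.75  0.4  -0.03 -0.   -1.14 -0.75]
```

View pics/both.png

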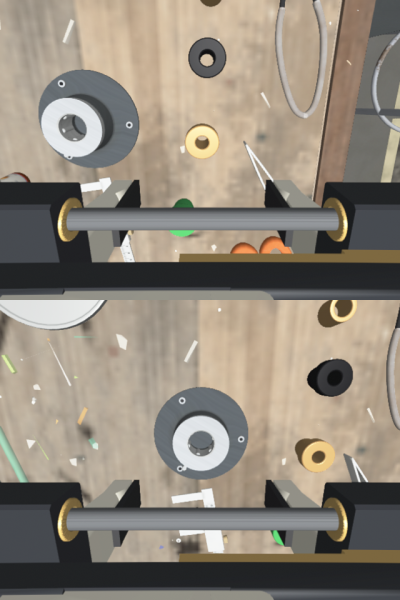

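Both targets are visible in the wrist views. At full resolution the bushing head is near (323,226) and the hub face near (325,234), so now I fit circles.

```bash
cat >> h.py <<'E'
def fit(im,near,z,s,kind):
    hsv=cv2.cvtColor(im,cv2.COLOR_BGR2HSV)
    m=((hsv[...,1]>60)&(hsv[...,2]>150)&(hsv[...,0]<32)) if kind=='b' else ((hsv[...,1]<45)&(hsv[...,2]>150))
    m=m.astype(np.uint8); m[290:]=0
    m=cv2.morphologyEx(m,cv2.MORPH_OPEN,np.ones((3,3)))
    return circ(m,z,cam('wrist',s),near)
def avg(n=20):
    t0=bot.read_state(); S=[t0]+[bot.read_state() for _ in range(n)]
    t0['tcp_pos']=np.mean([s['tcp_pos'] for s in S],0); return t0,np.std([s['tcp_pos'] for s in S],0),S[-1]['t']-S[0]['t']
E
python3 - <<'E'
from h import *
sb=np.load('sb.npy',allow_pickle=True).item();sh=np.load('sh.npy',allow_pickle=True).item()
print(sb['eef_rot'],sh['eef_rot'],Q)
a,b=cv2.imread('pics/wb.png'),cv2.imread('pics/wh.png')
for im,p in((a,(323,212)),(b,(295,234))): print(cv2.cvtColor(im,cv2.COLOR_BGR2HSV)[p[1],p[0]])
for s,p in((sb,[464,326,146]),(sh,[612,305.5,156])):
    s=dict(s); s['tcp_pos']=np.array(p,float); s['eef_rot']=Q
    print('cmd pose', fit(a,(323,226),46,s,'b') if s['tcp_pos'][2]==146 else fit(b,(323,235),56,s,'h'))
print('meas',fit(a,(323,226),46,sb,'b'),fit(b,(323,235),56,sh,'h'))
s,sd,dt=avg(); print(s['tcp_pos'],sd,dt)
E
```

```text
[ 7.07116252e-01 -7.07096133e-01 -1.31776359e-04 -1.28386759e-03] [ 7.07493201e-01 -7.06720110e-01 -3.31756877e-05 -2.37920098e-04] [ 0.70710678 -0.70710678  0.          0.        ]
[ 24  69 253]
[103   8 236]
cmd pose (array([463.9, 321.6]), array([41.3, 41.8]))
cmd pose (array([614.2, 304.1]), array([66.4, 72.2]))
meas (array([464.6, 322.9]), array([41.5, 42. ])) (array([613.4, 304.7]), array([66.5, 72.3]))
[611.30292197 305.94528884 156.53738217] [1.10946993e-13 5.54734966e-14 5.54734966e-14] 0.0
```

```bash
python3 - <<'E'
from h import *
b=cv2.imread('pics/wh.png'); 
for i in range(4): bot.pause(.05); print(bot.read_state()['tcp_pos'].round(2))
hsv=cv2.cvtColor(b,cv2.COLOR_BGR2HSV)
print(hsv[234,240:400:4,2]); print(hsv[170:300:3,323,2])
cv2.imwrite('pics/hubcrop.png',cv2.resize(b[160:300,250:400],None,fx=4,fy=4,interpolation=cv2.INTER_CUBIC))
E
```

```text
[611.38 305.95 156.52]
[611.51 305.96 156.5 ]
[611.62 305.83 156.42]
[611.72 305.8  156.34]
[184 189 189 113 114 117 118 116 112 166 233 232 233 235 236 229 147  91
 116 117 116 115 116  95 111  89 229 233 233 233 229 232 106 109 110 111
 115 115 114 192]
[114 114  98  64  64 168 231 228 231 233 233 230 231 162 116 114 117 115
 112 115 114 116 115  87 114 112 111 230 232 233 234 236 236 235 226 114
 116 118 114 164 192 181 173 173]
```

View pics/hubcrop.png

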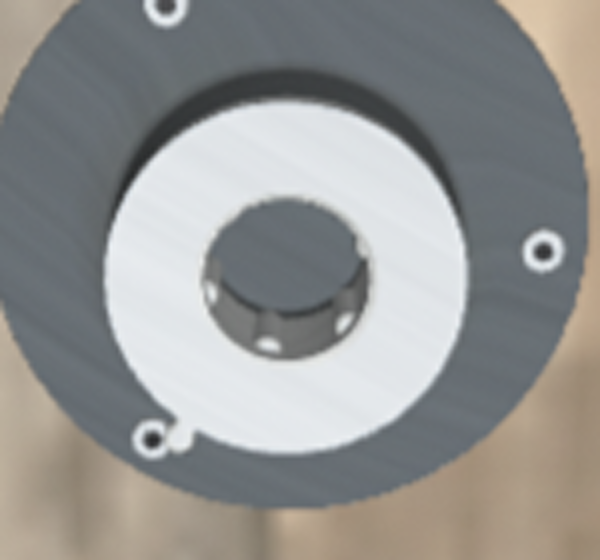

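The crop shows the hub face ringed cleanly, except that a bolt and the nipple merge with it at the lower left. I'll remove those with a fill and opening.

```bash
cat >> h.py <<'E'
def hubfit(im,s,z=56):
    g=cv2.cvtColor(im,cv2.COLOR_BGR2HSV); m=((g[...,1]<45)&(g[...,2]>170)).astype(np.uint8); m[295:]=0
    cs,_=cv2.findContours(m,cv2.RETR_EXTERNAL,cv2.CHAIN_APPROX_NONE)
    cs=[c for c in cs if cv2.contourArea(c)>3000]
    c=min(cs,key=lambda c:np.hypot(*(c.reshape(-1,2).mean(0)-(323,235))))
    f=np.zeros_like(m); cv2.drawContours(f,[c],-1,1,-1)
    f=cv2.morphologyEx(f,cv2.MORPH_OPEN,cv2.getStructuringElement(cv2.MORPH_ELLIPSE,(45,45)))
    return circ(f,z,cam('wrist',s),(323,235))
E
python3 - <<'E'
from h import *
sh=np.load('sh.npy',allow_pickle=True).item()
print('first',hubfit(cv2.imread('pics/wh.png'),sh))
s=bot.read_state(); im=bot.camera('wrist')[...,::-1].copy(); print('hub',s['tcp_pos'].round(2),hubfit(im,s))
bot.line_to([464.5,322.5,146],250); bot.pause(.8)
s=say(); im=bot.camera('wrist')[...,::-1].copy(); print('bush',fit(im,(323,226),46,s,'b'))
E
```

```text
first (array([612.6, 303.6]), array([67.1, 67.4]))
hub [611.72 305.8  156.34] (array([612.7, 303.7]), array([67.2, 67.4]))
t 8.1 tcp [464.49 322.51 146.01] F [0.5 0.3 1. ] M [0.05 0.06 0.02] w 87.5 q [ 0.95  0.22 -0.31 -0.   -1.04 -0.95]
bush (array([463.2, 323.7]), array([40.3, 47.7]))
```

```bash
python3 - <<'E'
from h import *
s=bot.read_state(); im=bot.camera('wrist')[...,::-1].copy()
g=cv2.cvtColor(im,cv2.COLOR_BGR2HSV); print(g[195:262:3,325].tolist())
for v in (190,220):
    m=((g[...,1]>50)&(g[...,2]>v)&(g[...,0]<32)).astype(np.uint8); m[290:]=0
    m=cv2.morphologyEx(m,cv2.MORPH_OPEN,cv2.getStructuringElement(cv2.MORPH_ELLIPSE,(7,7)))
    print(v,circ(m,46,cam('wrist',s),(323,226)))
E
```

```text
[[17, 58, 216], [17, 58, 216], [17, 58, 217], [18, 101, 121], [17, 122, 193], [25, 59, 254], [25, 65, 253], [24, 70, 253], [24, 74, 252], [22, 96, 247], [18, 55, 212], [17, 55, 215], [17, 113, 106], [18, 117, 105], [18, 117, 105], [17, 114, 105], [18, 119, 105], [22, 91, 249], [23, 88, 250], [22, 90, 249], [22, 94, 248], [22, 99, 248], [16, 60, 212]]
190 (array([497.7, 335.5]), array([ 9.6, 22.2]))
220 (array([464.6, 322.8]), array([39.7, 39.9]))
```

```bash
cat >> h.py <<'E'
def bush(im,s):
    g=cv2.cvtColor(im,cv2.COLOR_BGR2HSV)
    m=((g[...,1]>50)&(g[...,2]>220)&(g[...,0]<32)).astype(np.uint8); m[290:]=0
    m=cv2.morphologyEx(m,cv2.MORPH_OPEN,cv2.getStructuringElement(cv2.MORPH_ELLIPSE,(7,7)))
    return circ(m,46,cam('wrist',s),(323,226))
E
python3 - <<'E'
from h import *
B=[464.6,322.8]
bot.move_gripper(62,5)
bot.line_to(B+[60],200); bot.line_to(B+[34],80); bot.pause(.3)
bot.move_gripper(38,5); s=say()
bot.pause(.3); s=say()
bot.move_gripper(70,5); bot.line_to(B+[60],100); bot.line_to(B+[146],200); bot.pause(.6)
s=say(); im=bot.camera('wrist')[...,::-1].copy(); print(bush(im,s)); cv2.imwrite('pics/wb2.png',im)
E
```

```text
t 10.88 tcp [464.59 322.8   33.98] F [ 0.8 -0.3 -0.6] M [-0.05  0.14  0.  ] w 38.3 q [ 0.95  0.34 -0.44  0.   -0.79 -0.95]
t 11.18 tcp [464.6  322.78  33.99] F [ 0.2  1.1 -0.3] M [ 0.04  0.1  -0.04] w 38.1 q [ 0.95  0.34 -0.44  0.   -0.79 -0.95]
t 13.53 tcp [464.6  322.77 145.89] F [ 0.3  1.2 -0.1] M [ 0.04  0.1  -0.01] w 69.9 q [ 0.95  0.22 -0.31  0.   -1.04 -0.95]
(array([464.6, 322.9]), array([39.9, 40.3]))
```

The fingers reached 38 mm with no contact on the 42 mm head, so the tips are likely relieved and the pads start higher. I'll grip lower and check the finger force.

```bash
python3 - <<'E'
from h import *
B=[464.6,322.8]
bot.line_to(B+[60],250); bot.line_to(B+[31.5],100); bot.pause(.2)
bot.move_gripper(25,8); bot.pause(.2); s=say(); print(s['finger_force'])
im=bot.camera('wrist')[...,::-1]; cv2.imwrite('pics/grip.png',im)
E
```

```text
t 15.82 tcp [464.6  322.79  31.49] F [-0.  -0.7 -0.4] M [0.06 0.13 0.04] w 25.1 q [ 0.95  0.35 -0.44  0.   -0.78 -0.95]
0.0
```

View pics/grip.png

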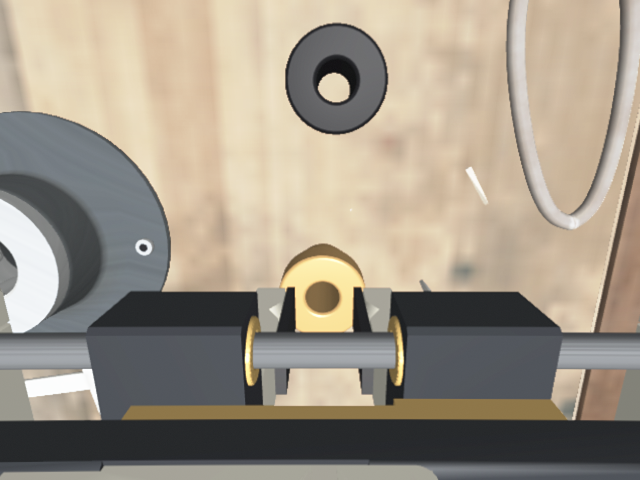

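The wrist view shows the head at (323,298) exactly where the TCP is, but the pads end around row 290, apparently above the head. I'll check with the scene camera.

```bash
python3 - <<'E'
from h import *
im=bot.camera('scene')[...,::-1]
c=bot.get_calibration('scene');K,D,M=cam('scene')
V=c['view']
def pr(p):
    q=V[:3,:3]@np.array(p,float)+V[:3,3]; return cv2.projectPoints(np.array([[q[0],-q[1],-q[2]]]),np.zeros(3),np.zeros(3),K,D)[0].ravel().round(1)
s=bot.read_state()
print('tcp',pr(s['tcp_pos']),'z64',pr(s['tcp_pos']+[0,0,33]),'head top',pr([464.6,322.8,46]))
cv2.imwrite('pics/sc2.png',cv2.resize(im[230:400,230:430],None,fx=3.5,fy=3.5,interpolation=cv2.INTER_CUBIC))
E
```

```text
tcp [323.4 354.5] z64 [323.7 342.2] head top [323.6 349.2]
```

View pics/sc2.png

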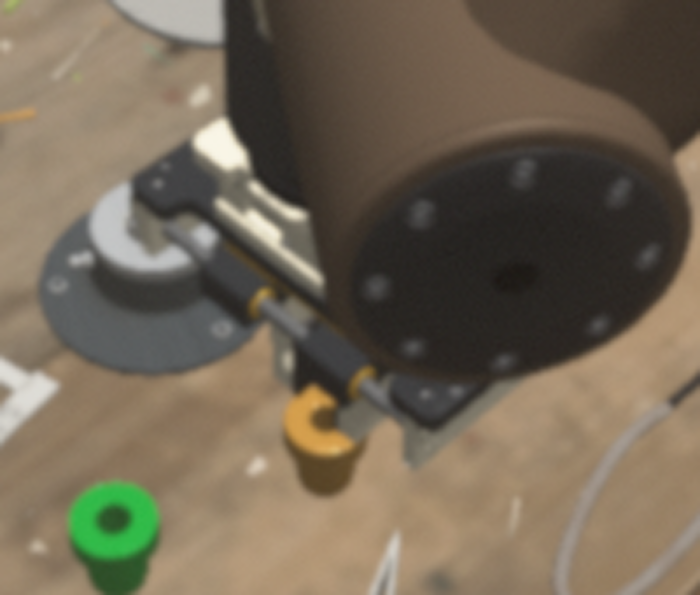

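In the scene crop the fingertips (mid at crop (322,410)) hover above the head top at (325,425). Wrist geometry agrees: the real tips end about 30 mm short of the reported TCP. I'll lower in guarded steps and close gently at each to find the contact.

```bash
python3 - <<'E'
from h import *
B=[464.6,322.8]
bot.move_gripper(62,5)
for z in (14,8,2):
    bot.line_to(B+[z],60); s=say()
    if abs(s['contact_force'][2])>4: print('contact'); break
    bot.move_gripper(38,5); bot.pause(.1); s=say(); print(z,s['width'],s['finger_force'])
    if s['width']>40: break
    bot.move_gripper(62)
E
```

```text
t 17.18 tcp [464.34 322.4   13.33] F [-0.1  0.3  0.5] M [ 0.06  0.15 -0.  ] w 62.1 q [ 0.95  0.37 -0.46  0.   -0.74 -0.95]
t 17.76 tcp [464.82 322.99  14.23] F [-0.  -0.9  1.2] M [ 0.05 -0.16 -0.01] w 41.4 q [ 0.95  0.37 -0.46  0.   -0.74 -0.95]
14 41.3744806052133 5.0044284760952
```

It grips at TCP z=14, and did not at 31.5. To get the exact finger length, I'll touch the head top gently with the half-closed fingers.

```bash
python3 - <<'E'
from h import *
B=[464.6,322.8]
bot.move_gripper(62,5); bot.line_to(B+[34],150); bot.move_gripper(24,10)
bot.pause(.2); f0=np.mean([bot.read_state()['contact_force'][2]])
z=32.
while z>12:
    bot.line_to(B+[z],25); 
    s=bot.read_state(); f=s['contact_force'][2]-f0
    if f>3: 
        bot.pause(.1); f=bot.read_state()['contact_force'][2]-f0
        if f>3: break
    z-=.8
print('touch',z,f); say()
bot.line_to(B+[z+3],60); bot.move_gripper(62,5); say()
E
```

```text
touch 19.19999999999999 9.335499568456692
t 24.02 tcp [464.86 323.02  20.19] F [-3.4 -1.4  9.8] M [-0.51  1.24  0.02] w 24.1 q [ 0.95  0.36 -0.45  0.   -0.76 -0.95]
t 25.1 tcp [464.63 322.8   22.21] F [ 0.1 -0.  -0.3] M [ 0.05  0.06 -0.03] w 61.9 q [ 0.95  0.36 -0.45  0.   -0.76 -0.95]
```

The tips sit about 26 mm short of the TCP. For the tips to be 3 mm above the shoulder, I grip at TCP z=7, which puts home at about TCP z=33. Now grip, transfer and start it in the bore.

```bash
python3 - <<'E'
from h import *
B=[464.6,322.8];H=[612.7,303.7]
bot.line_to(B+[7],80); bot.pause(.2)
bot.move_gripper(38,45); s=say(); print(s['finger_force'])
bot.line_to(B+[85],200); bot.line_to(H+[85],200); bot.pause(.5); s=say()
f0=s['contact_force']
im=bot.camera('wrist')[...,::-1]; cv2.imwrite('pics/pre.png',im)
bot.line_to(H+[67],100); bot.pause(.15); say()
for z in (63,60,57,54):
    bot.line_to(H+[z],40); s=say()
    if np.abs(s['contact_force']-f0).max()>7: print('stop'); break
E
```

```text
t 26.15 tcp [464.78 322.92   7.18] F [-0.1 -0.3  0.9] M [ 0.01 -0.02 -0.02] w 40.9 q [ 0.95  0.38 -0.46  0.   -0.73 -0.95]
44.988747239112854
t 28.09 tcp [612.55 303.9   85.23] F [ 1.5  0.7 -1.9] M [-0.04  0.09 -0.02] w 40.8 q [ 0.74  0.46 -0.11 -0.   -1.   -0.74]
t 28.62 tcp [612.99 303.83  67.37] F [ 0.7  0.6 -0.5] M [0.01 0.07 0.  ] w 40.9 q [ 0.74  0.47 -0.13  0.   -0.97 -0.74]
t 28.88 tcp [612.55 303.56  62.81] F [ 1.1 -0.2 -0.6] M [0.1  0.07 0.  ] w 41.4 q [ 0.74  0.48 -0.13 -0.   -0.96 -0.74]
t 29.12 tcp [612.54 303.59  59.75] F [ 0.6 -0.1 -1.2] M [0.03 0.06 0.02] w 41.0 q [ 0.74  0.48 -0.14 -0.   -0.95 -0.74]
t 29.38 tcp [612.55 303.58  56.71] F [-0.8 -0.4 -2. ] M [0.02 0.11 0.01] w 41.0 q [ 0.74  0.48 -0.14 -0.   -0.95 -0.74]
t 29.62 tcp [612.57 303.6   53.71] F [-0.8 -0.1 -1.2] M [-0.05  0.09 -0.01] w 40.7 q [ 0.74  0.49 -0.14 -0.   -0.94 -0.74]
```

View pics/pre.png

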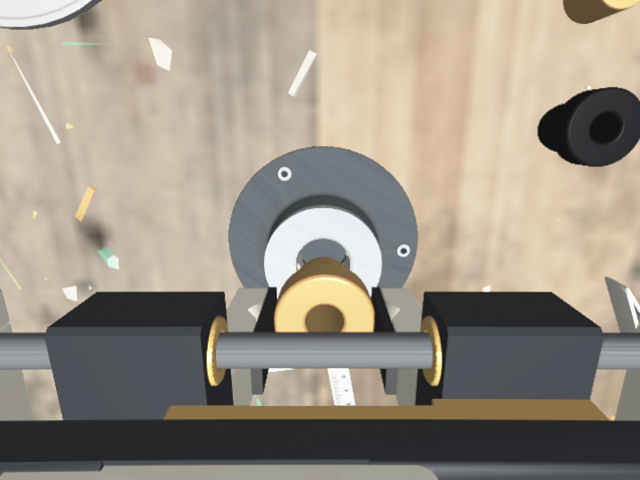

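Picture: the bushing head at (323,308) is held upright over the hub at (323,265). The nose entered freely, with forces under 2 N at 9 mm depth. Now the press, guarded by force.

```bash
python3 - <<'E'
from h import *
H=[612.7,303.7]
bot.move_gripper(38,60)
z=54.
def go(z,v):
    bot.line_to(H+[z],v); s=bot.read_state(); f=s['contact_force']
    print(round(s['t'],2),round(z,2),s['tcp_pos'].round(2),f.round(1),round(s['width'],1)); return f
while z>35.5:
    z-=2 if z>38 else 1
    f=go(z,12)
    if f[2]>17 or np.hypot(f[0],f[1])>10: print('stop');break
E
```

```text
30.16 52.0 [612.62 303.62  51.85] [ 0.1  1.  -1. ] 41.0
30.48 50.0 [612.7  303.58  49.83] [-0.1  0.5 -1. ] 40.5
30.79 48.0 [612.93 303.7   48.32] [-0.8 -0.9  1.3] 40.6
31.11 46.0 [613.1  303.93  46.76] [-0.9 -1.2  5.3] 40.4
31.43 44.0 [613.22 304.03  44.71] [ 0.2 -1.2  5.3] 41.1
31.74 42.0 [613.21 304.01  42.81] [-0.9 -0.4  5.7] 40.5
32.06 40.0 [613.29 303.98  41.04] [-0.7 -1.9  8. ] 40.3
32.38 38.0 [613.31 303.95  39.22] [-1.5 -2.1 10.1] 40.7
32.62 37.0 [613.36 304.01  38.33] [-1.9 -2.1  9.9] 40.6
32.88 36.0 [613.39 303.98  37.38] [-1.9 -1.7 10.3] 40.5
33.12 35.0 [613.37 304.01  36.41] [-1.8 -1.9 10.1] 40.1
```

```bash
python3 - <<'E'
from h import *
H=[612.7,303.7]
z=35.
def go(z,v):
    bot.line_to(H+[z],v); s=bot.read_state(); f=s['contact_force']
    print(round(s['t'],2),round(z,2),s['tcp_pos'].round(2),f.round(1)); return f
for _ in range(22):
    z-=.5 if z>33 else .3
    f=go(z,10)
    if f[2]>15: break
E
```

```text
33.38 34.5 [613.38 303.98  35.98] [-2.4 -2.2 10.8]
33.62 34.0 [613.4  303.99  35.56] [-1.9 -1.3 12.2]
33.88 33.5 [613.4  303.99  35.11] [-2.2 -2.5 11.3]
34.12 33.0 [613.37 303.96  34.59] [-1.7 -1.7 12. ]
34.38 32.7 [613.42 304.    34.34] [-1.7 -2.2 11.6]
34.62 32.4 [613.4  304.    34.08] [-2.1 -1.4 11.2]
34.88 32.1 [613.4  303.98  33.76] [-2.4 -2.7 11.5]
35.12 31.8 [613.43 304.    33.5 ] [-2.3 -1.8 12. ]
35.38 31.5 [613.44 304.01  33.31] [-2.9 -1.6 12.1]
35.62 31.2 [613.45 303.98  33.26] [-3.3 -2.8 14.2]
35.88 30.9 [613.48 303.98  33.24] [-3.6 -2.1 15.9]
```

It bottomed at TCP z≈33.25, against 33.2 expected. Now lean to about 21 N and hold.

```bash
python3 - <<'E'
from h import *
H=[612.7,303.7]
z=30.9
for _ in range(10):
    f=np.mean([(bot.pause(.03),bot.read_state()['contact_force'][2])[1] for _ in range(3)])
    if f>20.3: break
    z-=.25; bot.line_to(H+[z],10)
print(z,f)
for _ in range(6): bot.pause(.2); s=bot.read_state(); print(s['contact_force'].round(1),s['tcp_pos'].round(2))
print(s['t'])
E
```

```text
29.9 21.97941136738962
[-5.8 -2.7 21.9] [613.52 303.96  33.15]
[-5.3 -3.3 21. ] [613.47 303.99  33.13]
[-5.3 -3.1 20.8] [613.49 303.95  33.11]
[-6.1 -2.9 21.5] [613.48 303.98  33.13]
[-6.4 -4.  22. ] [613.51 303.96  33.16]
[-6.4 -3.  23. ] [613.5  303.97  33.14]
38.575
```

Steady at about 21–23 N for over a second. I'll unload before opening, so the arm doesn't spring down, then retreat and look.

```bash
python3 - <<'E'
from h import *
H=[613.4,304.]
bot.line_to(H+[33.2],20); bot.pause(.15); say()
bot.move_gripper(62,10); say()
bot.line_to(H+[75],100); bot.line_to(H+[166],200); bot.pause(.4)
s=say(); im=bot.camera('wrist')[...,::-1].copy(); sc=bot.camera('scene')[...,::-1]
a=cv2.resize(im[150:300,225:425],(600,450)); b=cv2.resize(sc[260:335,225:325],(600,450),interpolation=cv2.INTER_CUBIC)
cv2.imwrite('pics/end.png',cv2.resize(np.hstack([a,b]),(800,300)))
g=cv2.cvtColor(im,cv2.COLOR_BGR2HSV)
m=((g[...,1]>50)&(g[...,2]>220)&(g[...,0]<32)).astype(np.uint8); m[290:]=0
m=cv2.morphologyEx(m,cv2.MORPH_OPEN,cv2.getStructuringElement(cv2.MORPH_ELLIPSE,(7,7)))
print(circ(m,72,cam('wrist',s),(323,226)))
E
```

```text
t 39.04 tcp [613.35 303.9   33.29] F [-1.9 -1.4  6.1] M [-0.61  0.72 -0.01] w 40.8 q [ 0.74  0.51 -0.16  0.   -0.9  -0.74]
t 39.66 tcp [613.38 304.04  33.11] F [ 0.3  0.2 -0.2] M [0.05 0.13 0.01] w 62.0 q [ 0.74  0.51 -0.16 -0.   -0.9  -0.74]
t 41.23 tcp [613.25 303.87 165.4 ] F [0.2 0.2 0.6] M [ 0.02  0.1  -0.04] w 62.1 q [ 0.74  0.4  -0.01 -0.   -1.16 -0.74]
(array([612.5, 304. ]), array([39.9, 40.2]))
```

View pics/end.png

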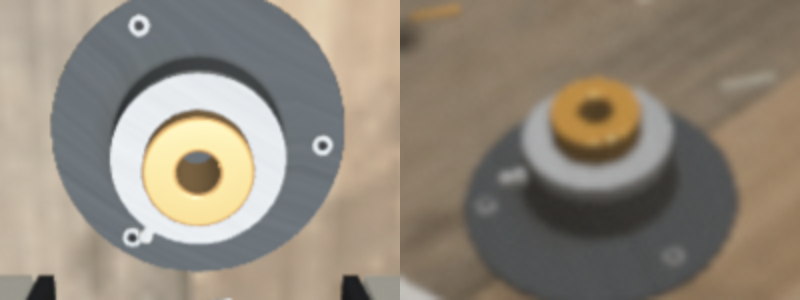

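The picture shows the bushing seated squarely on the bright face, with its head at crop (198,170) and the hub concentric beneath it. The gripper is clear, so I'm handing in.

```bash
python3 -c "
from plant import bot
print(bot.close_job())"
```

```text
the job is handed in; nothing more can be done
None
```

The bronze bushing is pressed home in the hub, shoulder on the bright face; I leaned on it with about 21–23 N (wrist reading) for over a second, released it and handed the job in about 41 s into the 54 s allowed.

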